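# Rehang and shut the lift-off door of a sample cabinet

## Robot

A 6-joint arm with a two-finger parallel gripper is mounted at the origin on a cart in front of the work surface, level with it; the furniture and walls round the work are solid. World frame = base frame: x ahead of the robot, y to its left, z up, the work surface at z = 0. Lengths are in m, angles in rad, forces in N, time in s.
With the tool pointing down it reaches from about 0.25 to 0.775 m from the base axis. Payload 4 kg.
Tool frame: the origin (TCP) lies at the very end of the fingers, on their centre line; the grasp point (between the pads) lies 19 mm behind it; z points along the fingers, y is the line along which they close (so a half turn about z gives the same grasp; the last joint's range is limited). The gripper opens to 94 mm and grips with 3 to 60 N. Pads are 16 mm wide; open, the fingers measure 119 mm over their backs; the gripper's body (75 mm by 177 mm) begins 78 mm behind the grasp point.
Start: joints at [1.01, 0.087, 1.371, -0, 1.684, -0.103], TCP at [0.243, 0.493, 0.174] pointing down, gripper open.
Joint ranges: [-3.1, 3.1], [-0.76, 2.03], [0.27, 2.55], [-1.08, 4.22], [0.17, 2.65], [-2.57, 2.57]. Speed limits (rad/s): [2.79, 2.79, 3.14, 3.14, 3.14, 3.14].

## Interface

Orientations are given as [roll, pitch, yaw] about the fixed x, y, z axes, in that order (R = Rz(yaw) Ry(pitch) Rx(roll)).
In Python, from bench import robot, vision gives the robot as it stands.
- The arm moves only by the shell command python3 -m crank 'ROWS'. ROWS is JSON, a list of rows, each a list of 3 entries, a list of its own where there are three numbers: the closure, from 0 (fully open) to 1 (shut), then the shift along the tool's x, y, z in m, then the turn, a rotation vector about the tool's x, y, z in degrees. A call has 1 to 8 rows; each row shifts and turns the commanded pose from where the row before left it, along the tool's axes as they then stand; what a row does not reach is not made up. A row lasts 1/10 s, in which the tool goes at most 50 mm and 8.59 degrees, less where a joint would pass 70% of its speed; a pose out of reach is approached as far as the arm can. A call with a gripper value outside its range is refused whole. The fingers move at their own pace and stop on an object; the grip force is fixed at half the most. Time passes only in rows, so rows that do not move let the fingers close. It gives the time, the measured TCP pose, the force, the opening and the grip force at its end, in the units of the state.
- robot.get_obs(): the state, without advancing time (a new reading comes with each control period).
- vision.snapshot(name): name is "scene" or "top" or "wrist"; returns a dict with "color" (480x640x3 uint8, red, green, blue), "z_map" (480x640 float32, m along the optical axis (not along the pixel's ray), 0 where there is no reading), "fx", "fy", "cx", "cy" (pixels), "R" (3x3) and "t" (3): a world point X has camera coordinates R X + t. Camera axes: x right, y down, z forward; pixel columns grow to the right and rows downward; lengths in m; the calibration is good to about 2 mm. A picture is of the moment at which its call begins.
- robot.close_job(): hands the job in; it is judged then, once.
The state is a dict: "time": time; "joint_positions": joint angles; "qvel": joint speeds; "joint_torque": joint torques, N m; "tool_pos": TCP position; "ee_rot": TCP orientation; "wrist_force": force on the tool from outside, world axes, zero at the start; "wrist_torque": the same for the moment, N m; "width": finger opening in m; "finger_force": force on a finger pad.
Only numpy, scipy, OpenCV 4.12 (cv2) and the standard library are available. Lean on these libraries where they do the work, as an engineer would, in place of code of your own. Each camera call takes 0.05 s, during which the arm holds its last target. There are 200 camera calls.

## Task

Put the door back on the small sample cabinet: take it out of the drying stand and lower it so that both of its knuckles drop fully home over the two hinge pins, then push it fully shut and let go. Before the door swings, slide the round culture dish standing in front of the cabinet flat along the bench, without lifting it, to where it is clear of the reach of the door all round the hinge; the door must never touch the dish nor fall over, and the wash bottle, the small bottle and the beaker stay standing where they are.

Things in the scene. Friction and masses are not known exactly. Their poses are not given: they have to be found in the camera images.
- cabinet: small grey steel cabinet fixed on the bench, 110 deep (x) x 150 wide (y) x 150 high, open front at its local x = -55, dishes inside. Origin: centre of its underside; local -x is its open front, +y its hinge side, z up. Two brackets on the hinge side each carry one upright pin
- pin_low (a point): foot of the lower pin (on the bracket's shoulder), at cabinet-local (-61, 89, 30). Both pins are vertical on one axis, 7 in diameter, 22 tall: 12 straight, then a 10 taper to a tip of 2.4 diameter. The brackets under them are 18 across and 8 thick
- pin_high (a point): foot of the upper pin, same x and y, 80 above the lower one, cabinet-local (-61, 89, 110). Its bracket overhangs the lower pin, so the door cannot come straight down from high above: the lower knuckle has to be brought in from the side between the two brackets, above the lower pin's tip, then lowered
- door: loose grey steel door, 0.2 to 0.42 kg, upright in the stand at the start. Origin on the axis of its two knuckles, level with its lower edge; z up, +x along the panel from knuckles to free edge. Panel 8 thick (y -4 to 4), x 12.5 to 167, 138 tall. Outer face is -y, with a 16 mm knob at x = 148, z = 70, 18 proud. Balanced at about x = 85
- door_top (a point): middle of the door's upper edge, door-local (88, 0, 138): the place to pinch it from above, across the 8 thickness
- knuckle_low (a point): centre of the lower knuckle's lower mouth, door-local (0, 0, 18); meets pin_low when home. Knuckles are vertical tubes on the axis, 19 outside, 11 bore right through, 18 long
- knuckle_high (a point): centre of the upper knuckle's lower mouth, door-local (0, 0, 98); meets pin_high when home
- door_edge (a point): middle of the door's free edge, door-local (167, 0, 69). Hung, the door turns freely and stays where left, lower edge 12 over the bench, top level with the cabinet's. Shut: door +x along cabinet -y, panel 2 off the front. 90 degrees open: door +x along cabinet -x. It can open through 180 degrees; hanging it needs it open, so that the fingers clear the cabinet
- stand: white plastic drying stand fixed on the bench, 124 (x) x 64 (y), base 8 thick; two pairs of posts at local x = -45 and 45, up to height 52, leave a slot 12 wide along x in which the door stands (door +x along stand -x, its lower edge on the base). Origin: centre of its underside
- dish_center (a point): centre of a round flat culture dish, 60 diameter, 14 high, clear with pink filling and lid fixed, 16 g, z up; it stands in the door's swing and slides easily with fingertips astride it or behind it. Its like stand fixed inside the cabinet: this is the one on the bench
- wash_bottle: bystander: white wash bottle, red cap and bent spout, 77 x 95 x 200; origin at its underside, the body reaches up to 60 sideways from it
- bottle_hdpe: bystander: small white bottle, 52 diameter, 112 high, beside the cabinet; origin centre of its underside
- beaker: bystander: clear beaker, 54 diameter, 70 high, near the stand's robot-side end; origin centre of its underside
- dish: the same dish; origin at the centre of its underside

How it is judged:
By the outcome, as a careful person would: the job done as asked, in the order asked, and still so for the second after the job is handed in, with the robot touching nothing.
It also fails if it takes over 72 s, if anything falls off the work surface, if the arm or the gripper's body presses on something with over 40 N, if the wrist force passes 120 N, or if a joint passes its speed limit or range.

## Working session

There is one attempt and no reset: what is moved stays moved. The work goes in short steps, Python scripts to look and compute and a shell command to move; the robot and the scene stay as the last step left them, time stands still between calls to the robot, and variables do not carry over. Pictures are saved under pics/ and viewed, at most 10 in all, crops included, and the job is handed in when it is done.

```bash
ls; mkdir -p pics
cat > h.py <<'E'
import numpy as np,cv2
from bench import robot,vision
def snap(n):
    s=vision.snapshot(n); return s
def cloud(s):
    z=s["z_map"];v,u=np.mgrid[:480,:640]
    c=np.stack([(u-s["cx"])/s["fx"]*z,(v-s["cy"])/s["fy"]*z,z],-1)
    w=(c-np.array(s["t"]))@np.array(s["R"])
    w[z==0]=np.nan
    return w
def save(s,f): cv2.imwrite("pics/"+f,s["color"][:,:,::-1])
E
python3 - <<'E'
from h import *
for n in("scene","top"):
    s=snap(n);save(s,n+"0.png");np.savez(n+"0.npz",w=cloud(s),c=s["color"])
    print(n,np.array(s["R"]).round(3).tolist(),np.array(s["t"]).round(3),s["fx"])
o=robot.get_obs();print(o["time"],o["tool_pos"],o["ee_rot"],o["width"])
E
```

```text
pics
scene [[0.495, -0.869, 0.013], [-0.597, -0.352, -0.721], [0.631, 0.349, -0.693]] [-0.258  0.391  0.709] 436.8296868019129
top [[-0.018, -1.0, 0.009], [-0.998, 0.017, -0.067], [0.067, -0.011, -0.998]] [0.007 0.545 1.511] 484.4577044775132
0.1 [0.2428005  0.49290787 0.17283808] [-3.13962773e+00 -1.91787709e-04  2.68380814e+00] 0.09375081385882876
```

View pics/scene0.png

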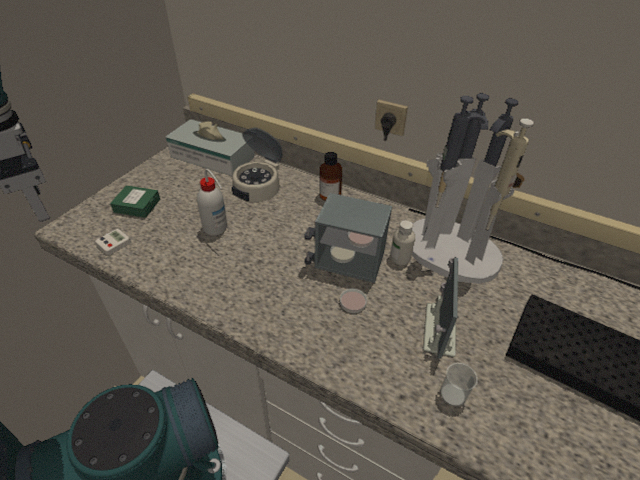

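View pics/top0.png

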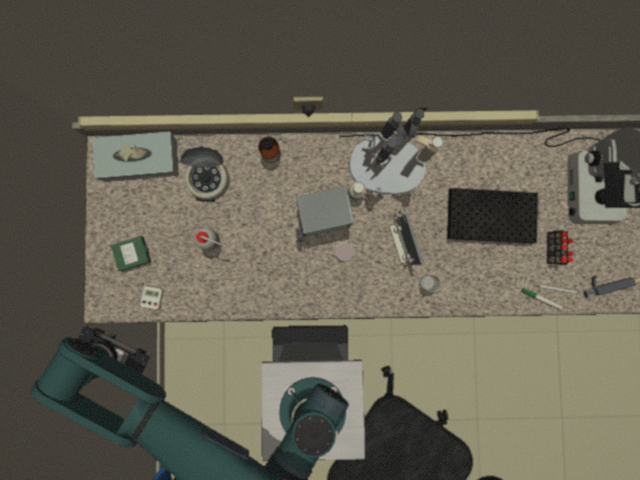

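The scene view shows the cabinet (~350,235) with brackets on its left, the dish at (353,301), the door in the stand (~447,310) and the beaker (458,385). In the top view the cabinet is at (325,212), the dish at (345,251), the door at (408,238), the wash bottle at (206,240) and the small bottle at (358,190).

Run:
```python
from h import *
d=np.load("top0.npz");w=d["w"];c=d["c"].astype(int)
e=np.load("scene0.npz");w2=e["w"];c2=e["c"].astype(int)
def rect(m,w,name):
    p=w[m][:,:2].astype(np.float32)*1000
    (x,y),(a,b),t=cv2.minAreaRect(p); print(name,len(p),"c",round(x,1),round(y,1),"size",round(a,1),round(b,1),"ang",round(t,2), "z",np.nanmedian(w[m][:,2]).round(4), "mean",p.mean(0).round(1))
def box(u0,u1,v0,v1):
    m=np.zeros((480,640),bool);m[v0:v1,u0:u1]=1;return m
z=w[...,2]
print("bench z",np.nanmedian(z[270:300,200:300]))
rect(box(285,365,180,250)&(z>.143)&(z<.157),w,"cab")
rect(box(385,425,200,275)&(z>.12)&(z<.16),w,"door")
rect(box(385,425,200,275)&(z>.005)&(z<.06),w,"stand")
rect(box(330,360,238,265)&(z>.006)&(z<.03),w,"dish")
pk=box(330,360,238,265)&(c[...,0]-c[...,1]>18);rect(pk,w,"dishpink")
rect(box(346,372,180,200)&(z>.08)&(z<.13),w,"hdpe")
rect(box(415,442,270,300)&(z>.03),w,"beaker")
rect(box(190,225,225,260)&(z>.03),w,"wash")
z2=w2[...,2]
rect(box(310,395,190,250)&(z2>.145)&(z2<.156),w2,"cab s")
rect(box(425,465,250,375)&(z2>.135)&(z2<.155),w2,"door top s")
rect(box(338,370,286,315)&(z2>.008)&(z2<.03),w2,"dish s")
rect(box(390,418,215,270)&(z2>.08)&(z2<.13),w2,"hdpe s")
rect(box(438,480,360,410)&(z2>.03),w2,"beaker s")
rect(box(300,316,220,270)&(z2>.01)&(z2<.14),w2,"brackets s")
```

```text
bench z 0.0005162563790759263
cab 1914 c 610.9 -43.9 size 110.4 149.8 ang 11.34 z 0.1502 mean [610.3 -43.9]
door 275 c 531.4 -297.1 size 175.2 15.3 ang 14.9 z 0.1429 mean [ 530.  -297.7]
stand 650 c 534.5 -303.9 size 125.1 236.6 ang 88.17 z 0.0105 mean [ 528.9 -290.9]
dish 315 c 494.6 -109.9 size 88.8 79.4 ang 89.01 z 0.0142 mean [ 493.3 -109.1]
dishpink 84 c 492.4 -110.1 size 43.8 42.8 ang 62.89 z 0.0152 mean [ 492.6 -110.7]
hdpe 180 c 679.0 -148.5 size 44.9 45.3 ang 56.63 z 0.0906 mean [ 677.1 -146. ]
beaker 152 c 390.7 -369.5 size 51.2 51.5 ang 88.66 z 0.0595 mean [ 390.5 -372.3]
wash 456 c 523.6 298.3 size 98.2 62.3 ang 44.23 z 0.1229 mean [533.  302.9]
cab s 2184 c 610.5 -46.2 size 112.7 149.6 ang 11.29 z 0.1486 mean [606.8 -48.4]
door top s 328 c 522.1 -303.6 size 155.8 8.9 ang 15.96 z 0.1447 mean [ 515.6 -304.7]
dish s 490 c 493.0 -112.3 size 61.2 58.4 ang 23.87 z 0.013 mean [ 492.  -112.4]
hdpe s 287 c 675.5 -151.0 size 36.7 42.7 ang 23.47 z 0.0965 mean [ 671.6 -151.3]
beaker s 772 c 391.9 -371.4 size 53.5 52.8 ang 16.99 z 0.0536 mean [ 392.4 -372.1]
brackets s 274 c 542.4 29.2 size 39.1 26.6 ang 36.18 z 0.07 mean [540.1  25. ]
```

```bash
cat >> h.py <<'E'
def ob():
    o=robot.get_obs();p=np.array(o["tool_pos"])*1000;r=np.degrees(o["ee_rot"])
    print("t",round(o["time"],2),"p",p.round(1),"rpy",r.round(2),"w",round(o["width"]*1000,1),"F",np.array(o["wrist_force"]).round(1),"T",np.array(o["wrist_torque"]).round(2),"ff",np.round(o["finger_force"],1),"q",np.degrees(o["joint_positions"]).round(0))
    return p,r
def to(tx,ty,tz,yaw=None):
    "tool-axis shift (mm) and tool z turn (deg) to reach target"
    p,r=ob();from scipy.spatial.transform import Rotation as Ro
    R=Ro.from_euler("xyz",r,degrees=True)
    print("shift",R.inv().apply(np.array([tx,ty,tz])-p).round(1))
    if yaw is not None:
        T=Ro.from_euler("xyz",[180,0,yaw],degrees=True); print("rotvec",(R.inv()*T).as_rotvec(degrees=True).round(2))
E
python3 -m crank '[[0,[-0.0364,-0.0297,0],[0,0,0]],[0,[-0.0364,-0.0297,0],[0,0,0]],[0,[-0.0364,-0.0297,0],[0,0,0]],[0,[-0.0364,-0.0297,0],[0,0,0]],[0,[-0.0364,-0.0297,0],[0,0,0]],[0,[-0.0364,-0.0297,0],[0,0,0]],[0,[-0.0364,-0.0297,0],[0,0,0]]]'
python3 -m crank '[[0,[-0.0364,-0.0297,0],[0,0,0]],[0,[-0.0364,-0.0297,0],[0,0,0]],[0,[-0.0364,-0.0297,0],[0,0,0]],[0,[-0.0364,-0.0297,0],[0,0,0]],[0,[-0.0364,-0.0297,0],[0,0,0]],[0,[-0.0364,-0.0297,0],[0,0,0]],[0,[-0.0364,-0.0297,0],[0,0,0]]]'
python3 -m crank '[[0,[0,0,0],[0,0,8.5]],[0,[0,0,0],[0,0,8.5]],[0,[0,0,0],[0,0,8.5]],[0,[0,0,0],[0,0,8.5]],[0,[0,0,0],[0,0,8.5]],[0,[0,0,0],[0,0,8.5]],[0,[0,0,0],[0,0,8.5]],[0,[0,0,0],[0,0,8.5]]]'
python3 -m crank '[[0.35,[0,0,0],[0,0,8.5]],[0.35,[0,0,0],[0,0,8.5]],[0.35,[0,0,0],[0,0,8.5]],[0.35,[0,0,0],[0,0,8.5]],[0.35,[0,0,0],[0,0,8.5]],[0.35,[0,0,0],[0,0,8.5]],[0.35,[0,0,0],[0,0,8.5]],[0.35,[0,0,0],[0,0,8.5]]]'
python3 - <<'E'
from h import *
to(517,-106,173,11.3)
s=snap("wrist");save(s,"w1.png");np.savez("w1.npz",w=cloud(s),c=s["color"])
E
```

```text
time: 0.8
tool_pos: [0.3799, 0.1924, 0.1736]
ee_rot: [-3.142, -0.0, 2.684]
wrist_force: [0.4, 0.3, 0.1]
width: 0.094
finger_force: 0.0
time: 1.5
tool_pos: [0.5166, -0.1067, 0.1734]
ee_rot: [3.141, -0.001, 2.683]
wrist_force: [0.3, 0.1, -0.0]
width: 0.0939
finger_force: 0.0
time: 2.3
tool_pos: [0.5161, -0.1047, 0.1732]
ee_rot: [-3.14, -0.0, 1.491]
wrist_force: [-0.6, -0.3, -0.6]
width: 0.0939
finger_force: 0.0
time: 3.1
tool_pos: [0.5161, -0.1047, 0.1732]
ee_rot: [-3.141, 0.001, 0.304]
wrist_force: [-0.4, 0.5, -0.0]
width: 0.0612
finger_force: 0.0
t 3.1 p [ 516.1 -104.7  173.2] rpy [-1.7995e+02  6.0000e-02  1.7420e+01] w 61.2 F [-0.4  0.5 -0. ] T [-0.03  0.15 -0.02] ff 0.0 q [-18.   2.  82.   0.  96.  55.]
shift [0.5 1.5 0.2]
rotvec [-0.05  0.06  6.12]
```

View pics/w1.png

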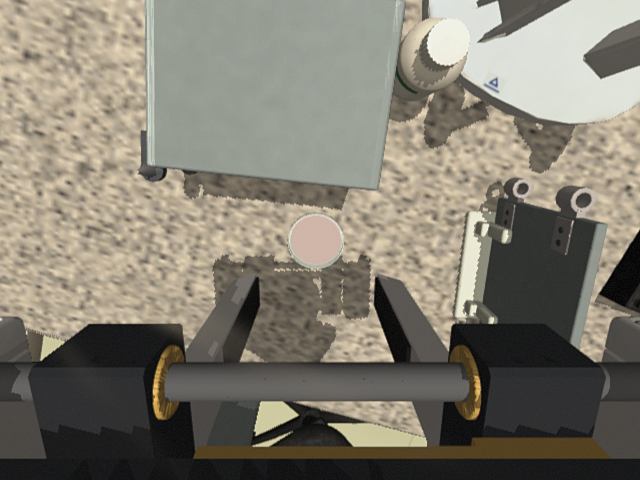

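The wrist view shows the dish at (316,240), the cabinet's front edge running from (150,165) to (378,188), the bracket/pin at (152,170), and the door's knuckles at its far end, (518,187) and (580,198).

```bash
python3 - <<'E'
from h import *
d=np.load("w1.npz");w=d["w"]*1000;c=d["c"].astype(int)
s=snap("wrist");print("cam",(-np.array(s["R"]).T@np.array(s["t"])*1000).round())
z=w[...,2]
m=np.zeros((480,640),bool);m[205:275,280:350]=1
m&=(z>9)&(z<25);p=w[m][:,:2];print("dish",cv2.minEnclosingCircle(p.astype(np.float32)),np.median(p,0))
m=(z>145)&(z<156);m[200:]=0;m[:,420:]=0
print("cab",cv2.minAreaRect(w[m][:,:2].astype(np.float32)))
# front edge direction: for each column lowest row
pts=np.array([w[np.where(m[:,u])[0].max(),u,:2] for u in range(165,370)])
l=cv2.fitLine(pts.astype(np.float32),cv2.DIST_HUBER,0,.01,.01).ravel();print("front",l,np.degrees(np.arctan2(l[1],l[0])))
pts=np.array([w[v,np.where(m[v])[0].min(),:2] for v in range(10,150)])
l=cv2.fitLine(pts.astype(np.float32),cv2.DIST_HUBER,0,.01,.01).ravel();print("hinge side",l,np.degrees(np.arctan2(l[1],l[0])))
m=np.zeros((480,640),bool);m[140:200,120:175]=1;m&=(z>118)&(z<136);print("pinhi",m.sum(),w[m].mean(0) if m.any() else 0)
m=np.zeros((480,640),bool);m[120:200,120:175]=1;m&=(z>100)&(z<118);print("br",m.sum(),cv2.minAreaRect(w[m][:,:2].astype(np.float32)))
m=np.zeros((480,640),bool);m[160:350,440:625]=1;m2=m&(z>138)&(z<152);print("door",m2.sum(),cv2.minAreaRect(w[m2][:,:2].astype(np.float32)),np.median(z[m2]))
m2=m&(z>118)&(z<130);print("kn",m2.sum(),cv2.minAreaRect(w[m2][:,:2].astype(np.float32)),w[m2].mean(0))
E
python3 -c "
import cv2;i=cv2.imread('pics/w1.png')[120:220,110:210];cv2.imwrite('pics/w1c.png',cv2.resize(i,(500,500)))"
```

```text
cam [586. -83. 385.]
dish ((495.1567077636719, -109.23961639404297), 30.319110870361328) [ 496.0620417  -108.82204378]
cab ((611.8655395507812, -43.767730712890625), (109.62678527832031, 150.32748413085938), 11.29039478302002)
front [ 1.9616297e-01 -9.8057133e-01  5.5914917e+02 -5.7266727e+01] -78.687325
hinge side [9.8043793e-01 1.9682860e-01 5.9363025e+02 2.8066835e+01] 11.351564
pinhi 117 [535.51404164  29.86707319 125.86472702]
br 445 ((544.0955810546875, 34.252098083496094), (37.0716438293457, 17.196773529052734), 21.275129318237305)
door 2381 ((552.2090454101562, -292.61529541015625), (94.27157592773438, 9.962307929992676), 16.366865158081055) 145.65998402980367
kn 1985 ((565.3538208007812, -292.05743408203125), (112.05874633789062, 19.952653884887695), 18.82744789123535) [ 573.59739309 -283.94324066  123.73423111]
```

View pics/w1c.png

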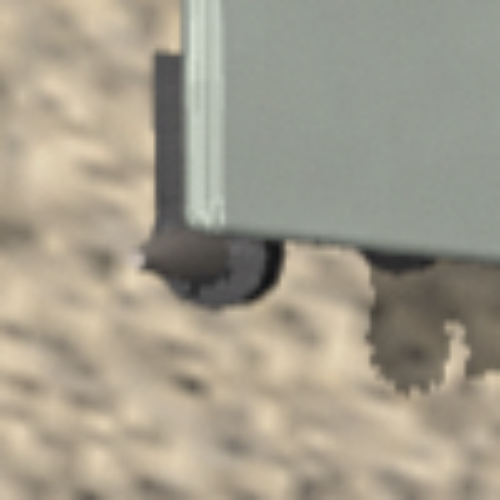

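The crop shows the upper bracket with its pin at crop (190,255), i.e. about (148,171) in the full picture. That agrees with the axis computed from the cabinet fit, about (534.7, 31).

```bash
python3 -m crank '[[0.4,[0.0025,0,0],[0,0,6.1]],[0.4,[0,0,0.042],[0,0,0]],[0.4,[0,0,0.042],[0,0,0]],[0.4,[0,0,0.042],[0,0,0]],[0.4,[0,0,0],[0,0,0]],[0.4,[0,0,0],[0,0,0]]]'
python3 - <<'E'
from h import *
to(518.6,-104.5,6,11.3)
E
```

```text
time: 3.8
tool_pos: [0.5184, -0.1039, 0.0478]
ee_rot: [-3.141, 0.001, 0.205]
wrist_force: [0.4, -0.1, -0.3]
width: 0.0563
finger_force: 0.0
t 3.8 p [ 518.4 -103.9   47.8] rpy [-1.7995e+02  8.0000e-02  1.1770e+01] w 56.3 F [ 0.4 -0.1 -0.3] T [-0.05  0.15  0.  ] ff 0.0 q [-17.   6.  92.   0.  82.  61.]
shift [ 0.1  0.6 41.8]
rotvec [-0.05  0.08  0.47]
```

```bash
python3 -m crank '[[0.4,[0,0.0005,0.025],[0,0,0]],[0.4,[0,0,0.0165],[0,0,0]],[0.4,[0,0,0],[0,0,0]],[0.4,[-0.006,0,0],[0,0,0]],[0.4,[-0.01,0,0],[0,0,0]],[0.4,[-0.014,0,0],[0,0,0]],[0.4,[-0.014,0,0],[0,0,0]],[0.4,[-0.014,0,0],[0,0,0]]]'
python3 -m crank '[[0.4,[-0.014,0,0],[0,0,0]],[0.4,[-0.014,0,0],[0,0,0]],[0.4,[-0.014,0,0],[0,0,0]],[0.4,[-0.014,0,0],[0,0,0]],[0.4,[-0.01,0,0],[0,0,0]],[0.4,[-0.006,0,0],[0,0,0]],[0.4,[-0.003,0,0],[0,0,0]],[0.4,[0,0,0],[0,0,0]]]'
python3 -m crank '[[0.4,[0.012,0,0],[0,0,0]],[0.4,[0.012,0,0],[0,0,0]],[0.4,[0,0,-0.05],[0,0,0]],[0.4,[0,0,-0.05],[0,0,0]],[0,[0,0,-0.05],[0,0,0]],[0,[0,0,-0.05],[0,0,0]]]'
python3 - <<'E'
from h import *
to(520,-302,206,16)
s=snap("scene");w=cloud(s)*1000
m=np.zeros((480,640),bool);m[280:380,280:400]=1;m&=(w[...,2]>8)&(w[...,2]<25)&(w[...,0]<560);print("dish",cv2.minEnclosingCircle(w[m][:,:2].astype(np.float32)),m.sum(),np.median(w[m],0))
E
```

```text
time: 4.6
tool_pos: [0.4616, -0.1168, 0.0075]
ee_rot: [3.141, -0.002, 0.204]
wrist_force: [0.8, -0.1, -0.2]
width: 0.0564
finger_force: 0.0
time: 5.4
tool_pos: [0.3886, -0.1316, 0.0064]
ee_rot: [3.142, -0.0, 0.203]
wrist_force: [-0.3, -0.7, 0.1]
width: 0.0566
finger_force: 0.0
time: 6.0
tool_pos: [0.4134, -0.1261, 0.2084]
ee_rot: [-3.142, -0.001, 0.205]
wrist_force: [0.7, -0.8, -0.3]
width: 0.0691
finger_force: 0.0
t 6.0 p [ 413.4 -126.1  208.4] rpy [-1.800e+02 -3.000e-02  1.174e+01] w 69.1 F [ 0.7 -0.8 -0.3] T [-0.01  0.12 -0.01] ff 0.0 q [-25. -10.  89.   0. 101.  54.]
shift [ 68.6 193.9   2.4]
rotvec [-0.   -0.03 -4.26]
dish ((493.32659912109375, -112.49908447265625), 31.80577850341797) 490 [ 491.95745524 -112.64346891   12.91908673]
```

Run:
```python
from h import *
s=snap("scene");save(s,"s2.png")
i=s["color"][200:400,250:500,::-1];cv2.imwrite("pics/s2c.png",cv2.resize(i,(750,600)))
w=cloud(s)*1000
c=s["color"].astype(int);m=(c[...,0]-c[...,1]>18);m[:270]=0
n,l,st,ce=cv2.connectedComponentsWithStats(m.astype(np.uint8))
print([(st[k][4],ce[k].round(),np.nanmedian(w[l==k],0).round()) for k in range(1,n) if st[k][4]>60])
```

```text
[(np.int32(328), array([353., 300.]), array([ 490., -114.,   13.]))]
```

View pics/s2c.png

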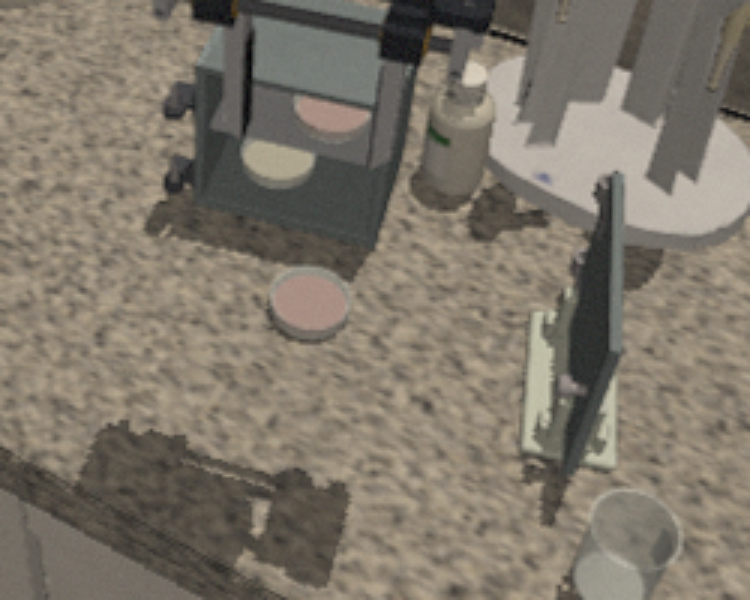

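The crop shows the dish still at its old place (about (353,300) in the full picture), so the fingertips passed beside it. I'll push again with a narrower opening and a lower tip.

```bash
python3 -m crank '[[0.4,[0.05,0,0],[0,0,0]],[0.4,[0.05,0,0],[0,0,0]],[0.4,[0.0085,0,0],[0,0,0]],[0.4,[0,0,0.049],[0,0,0]],[0.4,[0,0,0.049],[0,0,0]],[0.4,[0,0,0.049],[0,0,0]],[0.4,[0,0,0.049],[0,0,0]],[0.4,[0,0,0],[0,0,0]]]'
python3 - <<'E'
from h import *
to(520,-104.5,4,11.3)
s=snap("wrist");w=cloud(s)*1000;save(s,"w2.png")
E
```

```text
time: 6.9
tool_pos: [0.511, -0.1019, 0.0015]
ee_rot: [-3.132, 0.016, 0.204]
wrist_force: [-1.0, 0.1, -1.1]
width: 0.0562
finger_force: 0.0
t 6.9 p [ 511.  -101.9    1.5] rpy [-179.47    0.94   11.71] w 56.2 F [-1.   0.1 -1.1] T [ 0.05  0.19 -0.02] ff 0.0 q [-18.   8.  95.  -0.  78.  61.]
shift [ 8.2  4.3 -2.7]
rotvec [-0.52  0.95  0.41]
```

View pics/w2.png

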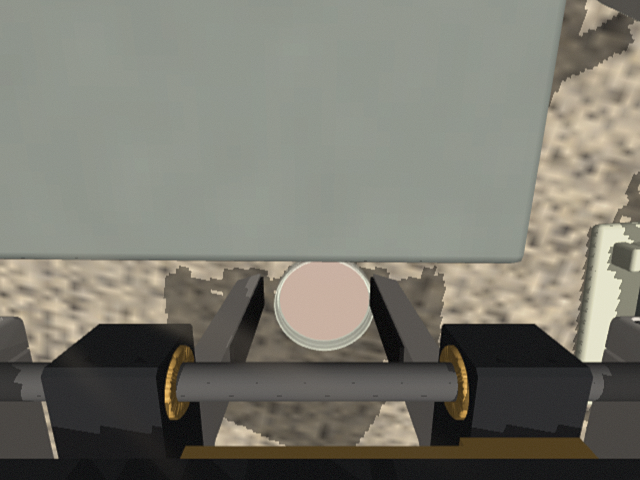

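The wrist view shows the dish at (322,303) between the fingertips, whose gap (columns 264–370) is about 65 mm while the opening reads 56. So the tips are recessed from the pads and I need a narrower opening.

```bash
python3 -m crank '[[0.4,[0,0,-0.002],[0,0,0]],[0.4,[0,0,0],[0,0,0]],[0.45,[0,0,0],[0,0,0]],[0.5,[0,0,0],[0,0,0]],[0.6,[0,0,0],[0,0,0]],[0.6,[0,0,0],[0,0,0]]]'
python3 - <<'E'
from h import *
to(520,-104.5,4,11.3)
s=snap("wrist");w=cloud(s)*1000
c=s["color"].astype(int);m=(c[...,0]-c[...,1]>18);m[:200]=0
n,l,st,ce=cv2.connectedComponentsWithStats(m.astype(np.uint8))
print([(st[k],ce[k].round(),np.nanmedian(w[l==k],0).round()) for k in range(1,n) if st[k][4]>300])
E
```

```text
time: 7.55
tool_pos: [0.5187, -0.1047, 0.0129]
ee_rot: [3.141, -0.001, 0.204]
wrist_force: [0.1, 0.5, -0.1]
width: 0.0382
finger_force: 0.0
t 7.55 p [ 518.7 -104.7   12.9] rpy [ 1.7998e+02 -4.0000e-02  1.1670e+01] w 38.2 F [ 0.1  0.5 -0.1] T [-0.02  0.19 -0.02] ff 0.0 q [-18.   7.  95.   0.  78.  61.]
shift [1.3 0.  8.9]
rotvec [ 0.02 -0.04  0.37]
[(array([ 279,  266,   76,   75, 4633], dtype=int32), array([317., 303.]), array([ 499., -108.,   15.])), (array([409, 347,  14,  73, 456], dtype=int32), array([416., 388.]), array([ 549., -118.,  162.])), (array([211, 349,  13,  71, 460], dtype=int32), array([216., 386.]), array([542., -79., 162.]))]
```

```bash
python3 -m crank '[[0.6,[0.0065,0,0],[0,0,0]],[0.6,[0,0,0],[0,0,0]],[0.6,[0,0,0.005],[0,0,0]],[0.6,[0,0,0.004],[0,0,0]],[0.6,[0,0,0],[0,0,0]],[0.6,[-0.006,0,0],[0,0,0]],[0.6,[-0.01,0,0],[0,0,0]],[0.6,[-0.01,0,0],[0,0,0]]]'
python3 -m crank '[[0.6,[-0.005,0,0],[0,0,0]],[0.6,[0,0,0],[0,0,0]]]'
python3 - <<'E'
from h import *
ob()
s=snap("wrist");w=cloud(s)*1000
c=s["color"].astype(int);m=(c[...,0]-c[...,1]>18);m[:200]=0
n,l,st,ce=cv2.connectedComponentsWithStats(m.astype(np.uint8))
print([(st[k],ce[k].round(),np.nanmedian(w[l==k],0).round()) for k in range(1,n) if st[k][4]>600])
E
```

```text
time: 8.4
tool_pos: [0.4984, -0.1088, 0.0034]
ee_rot: [3.142, 0.0, 0.204]
wrist_force: [-1.2, 0.5, 0.9]
width: 0.0376
finger_force: 0.0
time: 8.6
tool_pos: [0.4936, -0.1098, 0.0036]
ee_rot: [3.142, -0.0, 0.203]
wrist_force: [0.7, 0.3, 0.6]
width: 0.0375
finger_force: 0.0
t 8.6 p [ 493.6 -109.8    3.6] rpy [ 1.800e+02 -1.000e-02  1.162e+01] w 37.5 F [0.7 0.3 0.6] T [-0.01  0.17  0.01] ff 0.0 q [-19.   5.  98.   0.  77.  59.]
[(array([ 273,  229,   89,   83, 5615], dtype=int32), array([317., 269.]), array([ 500., -108.,   15.])), (array([ 163,  438,  381,   20, 3246], dtype=int32), array([373., 450.]), array([ 515., -118.,  160.]))]
```

Run:
```python
from h import *
s=snap("wrist");save(s,"w3.png");w=cloud(s)*1000
print(np.array(s["R"]).round(3),s["cx"],s["cy"])
p=np.array([[.4936,-.1098,.0036],[.4936+.19*.02,-.1098+.019*.98,.0036],[.497,-.108,.014]])
q=p@np.array(s["R"]).T+np.array(s["t"]);print([(s["fx"]*a[0]/a[2]+s["cx"],s["fy"]*a[1]/a[2]+s["cy"]) for a in q])
```

```text
[[ 0.201 -0.98  -0.   ]
 [-0.948 -0.195  0.25 ]
 [-0.245 -0.05  -0.968]] 316.4211674533203 243.04270114425793
[(np.float64(317.4516815446058), np.float64(272.79305303823475)), (np.float64(289.0510492846011), np.float64(261.2874911771657)), (np.float64(315.67005780763486), np.float64(272.6896168785029))]
```

View pics/w3.png

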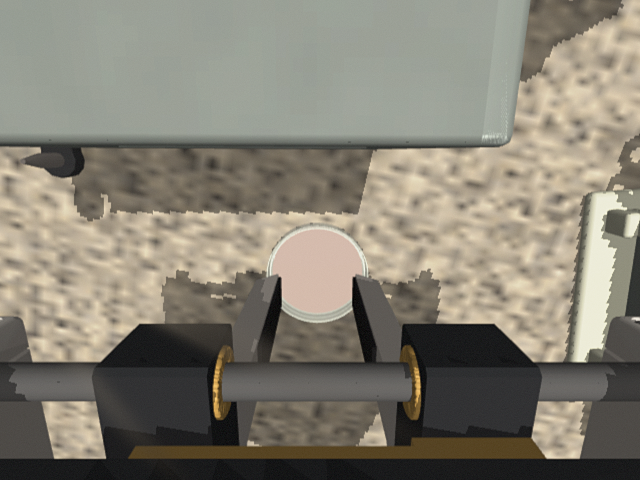

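The picture shows the fingertips at (280,278) and (355,278) drawn over the dish (317,270). I'll check how high the tips really are in the depth map.

Run:
```python
from h import *
s=snap("wrist");w=cloud(s)*1000;print(s["fx"])
for v,u in[(281,276),(281,279),(290,272),(300,270),(281,357),(285,362),(295,370),(320,385),(270,317),(245,317),(200,317),(350,317)]: print(v,u,w[v,u].round(1),s["z_map"][v,u].round(4))
ob()
```

```text
359.85764479358204
281 276 [499.7 -87.3  45.2] 0.1804
281 279 [498.8 -88.6  42.2] 0.1836
290 272 [499.9 -86.7  58. ] 0.168
300 270 [500.3 -87.3  70.2] 0.156
281 357 [ 508.  -127.    45.6] 0.18
285 362 [ 508.6 -128.6   51.8] 0.1739
295 370 [ 509.2 -130.5   64.7] 0.1613
320 385 [ 509.6 -132.7   89.1] 0.1378
270 317 [ 499.6 -108.3   15.5] 0.2103
245 317 [ 514.3 -105.3   14.9] 0.2071
200 317 [ 537.9 -100.4    1.1] 0.2144
350 317 [ 4.394e+02 -1.207e+02  2.000e-01] 0.2404
t 8.75 p [ 494.7 -109.7    3.6] rpy [ 1.7999e+02 -4.0000e-02  1.1660e+01] w 37.4 F [0.  0.4 1.1] T [-0.02  0.13  0.01] ff 0.0 q [-19.   5.  98.   0.  77.  59.]
```

```bash
cat >> h.py <<'E'
def tips():
    s=snap("wrist");w=cloud(s)*1000;z=s["z_map"]
    R=np.array(s["R"]);p,r=ob()
    q=(w-p); ph=np.radians(r[2]); lx=q[...,0]*np.cos(ph)+q[...,1]*np.sin(ph); ly=q[...,0]*np.sin(ph)-q[...,1]*np.cos(ph)
    for sg in(-1,1):
        m=(z>0.08)&(z<0.23)&(sg*ly>5)&(sg*ly<60)&(lx>0)&(lx<18)&(q[...,2]>22)&(q[...,2]<70)
        v,u=np.where(m)
        if len(v): k=np.argsort(q[...,2][m])[:8]; print("tip rel",sg,np.c_[lx[m],ly[m],q[...,2][m]][k].round(1)[:3].tolist())
    return s,w
E
python3 -m crank '[[0.6,[0.02,0,0],[0,0,0]],[0.6,[0.01,0,0],[0,0,0]],[0.6,[0,0,0.012],[0,0,0]],[0.6,[0,0,0.008],[0,0,0]],[0.6,[0,0,0],[0,0,0]]]'
python3 -c "
from h import *
tips()"
```

```text
time: 9.25
tool_pos: [0.5234, -0.1033, -0.0173]
ee_rot: [-3.141, 0.001, 0.204]
wrist_force: [-0.3, 1.2, 3.0]
width: 0.0375
finger_force: 1.3
t 9.3 p [ 523.4 -103.4  -17.2] rpy [-1.7996e+02  3.0000e-02  1.1670e+01] w 37.9 F [-0.5  1.3  2. ] T [0.1  0.09 0.04] ff 1.0 q [-17.  10.  96.   0.  75.  61.]
```

Run:
```python
from h import *
s=snap("wrist");w=cloud(s)*1000
for v,u in[(279,277),(281,276),(285,275),(290,272),(300,270),(281,357),(285,362),(295,370),(320,385),(300,317),(270,317),(330,317)]: print(v,u,w[v,u].round(1),s["z_map"][v,u].round(4))
ob();save(s,"w4.png")
```

```text
279 277 [nan nan nan] 0.0
281 276 [nan nan nan] 0.0
285 275 [nan nan nan] 0.0
290 272 [nan nan nan] 0.0
300 270 [nan nan nan] 0.0
281 357 [nan nan nan] 0.0
285 362 [nan nan nan] 0.0
295 370 [nan nan nan] 0.0
320 385 [nan nan nan] 0.0
300 317 [nan nan nan] 0.0
270 317 [nan nan nan] 0.0
330 317 [nan nan nan] 0.0
t 9.35 p [ 523.4 -103.4  -17.2] rpy [-1.7996e+02  3.0000e-02  1.1660e+01] w 37.7 F [0.2 0.5 2. ] T [0.08 0.06 0.03] ff 0.8 q [-17.  10.  96.   0.  75.  61.]
```

View pics/w4.png

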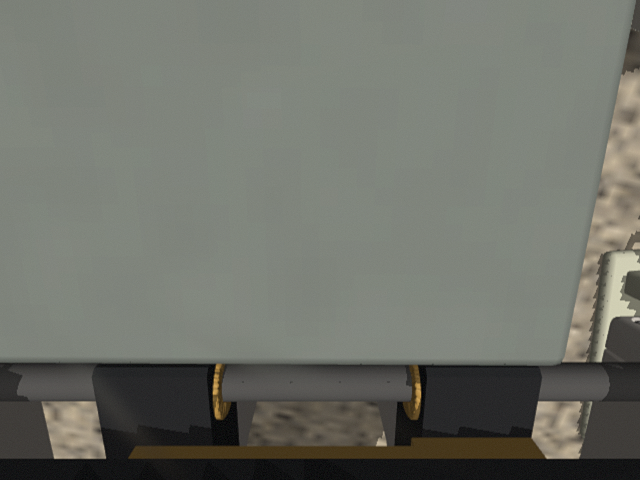

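The picture is mostly cabinet top, with the gripper just in front of it. The small contact force suggests the tips are resting on the dish rim, i.e. the true tip is about 31 mm above the reading. I'll back up, widen and lower beside the dish.

```bash
python3 -m crank '[[0.6,[0,0,-0.006],[0,0,0]],[0.45,[0,0,0],[0,0,0]],[0.45,[0.001,0,0],[0,0,0]],[0.45,[0,0,0.006],[0,0,0]],[0.45,[0,0,0],[0,0,0]]]'
python3 -m crank '[[0.45,[0,0,0.004],[0,0,0]],[0.45,[0,0,0],[0,0,0]]]'
python3 -c "
from h import *
ob()"
```

```text
time: 9.85
tool_pos: [0.5238, -0.103, -0.018]
ee_rot: [-3.14, 0.002, 0.204]
wrist_force: [-0.8, -0.2, -0.6]
width: 0.0515
finger_force: 0.0
time: 10.05
tool_pos: [0.5242, -0.1031, -0.0215]
ee_rot: [-3.141, 0.001, 0.204]
wrist_force: [0.4, 0.1, -0.1]
width: 0.0517
finger_force: 0.0
t 10.05 p [ 524.2 -103.1  -21.5] rpy [-1.7995e+02  8.0000e-02  1.1670e+01] w 51.7 F [ 0.4  0.1 -0.1] T [0.02 0.11 0.  ] ff 0.0 q [-17.  10.  96.   0.  74.  61.]
```

```bash
python3 -m crank '[[0.45,[0,0,0.004],[0,0,0]],[0.45,[0,0,0],[0,0,0]],[0.45,[-0.006,0,0],[0,0,0]],[0.45,[-0.01,0,0],[0,0,0]],[0.45,[-0.012,0,0],[0,0,0]],[0.45,[-0.012,0,0],[0,0,0]],[0.45,[-0.006,0,0],[0,0,0]],[0.45,[0,0,0],[0,0,0]]]'
python3 - <<'E'
from h import *
s,w=tips()
c=s["color"].astype(int);m=(c[...,0]-c[...,1]>18);m[:200]=0
n,l,st,ce=cv2.connectedComponentsWithStats(m.astype(np.uint8))
print([(st[k],ce[k].round(),np.nanmedian(w[l==k],0).round()) for k in range(1,n) if st[k][4]>600])
E
```

```text
time: 10.85
tool_pos: [0.4787, -0.1128, -0.0245]
ee_rot: [-3.142, 0.0, 0.203]
wrist_force: [-0.2, -0.3, 0.3]
width: 0.0513
finger_force: 0.0
t 10.9 p [ 479.4 -112.8  -24.4] rpy [ 1.7999e+02 -3.0000e-02  1.1630e+01] w 51.4 F [ 0.1  0.2 -0. ] T [ 0.07  0.14 -0.02] ff 0.0 q [-20.   5. 102.   0.  73.  59.]
tip rel -1 [[14.2, -56.9, 22.9], [17.6, -47.4, 23.0], [14.8, -20.7, 23.2]]
tip rel 1 [[11.9, 19.2, 23.1], [16.5, 46.9, 23.1], [6.1, 31.5, 23.1]]
[(array([ 267,  290,   99,   72, 5996], dtype=int32), array([316., 328.]), array([ 461., -115.,   15.])), (array([176, 346,  26,  74, 682], dtype=int32), array([185., 381.]), array([501., -80., 124.])), (array([ 169,  438,  415,   20, 3942], dtype=int32), array([397., 450.]), array([ 501., -126.,  132.]))]
```

```bash
python3 -m crank '[[0.45,[-0.006,0,0],[0,0,0]],[0.45,[-0.014,0,0],[0,0,0]],[0.45,[-0.016,0,0],[0,0,0]],[0.45,[-0.016,0,0],[0,0,0]],[0.45,[-0.016,0,0],[0,0,0]],[0.45,[-0.014,0,0],[0,0,0]],[0.45,[-0.006,0,0],[0,0,0]],[0.45,[0,0,0],[0,0,0]]]'
python3 -m crank '[[0.45,[0.015,0,0],[0,0,0]],[0.45,[0.015,0,0],[0,0,0]],[0.2,[0,0,-0.05],[0,0,0]],[0.2,[0,0,-0.05],[0,0,0]],[0.2,[0,0,-0.05],[0,0,0]],[0.2,[0,0,-0.05],[0,0,0]],[0.2,[0,0,-0.05],[0,0,0]]]'
python3 - <<'E'
from h import *
to(490,-302,226,16)
s=snap("scene");w=cloud(s)*1000
c=s["color"].astype(int);m=(c[...,0]-c[...,1]>18);m[:270]=0
n,l,st,ce=cv2.connectedComponentsWithStats(m.astype(np.uint8))
print([(st[k],ce[k].round(),np.nanmedian(w[l==k],0).round()) for k in range(1,n) if st[k][4]>60])
E
```

```text
time: 11.7
tool_pos: [0.3928, -0.1306, -0.0247]
ee_rot: [-3.142, 0.0, 0.203]
wrist_force: [0.6, -0.6, -0.7]
width: 0.0514
finger_force: 0.0
time: 12.4
tool_pos: [0.4232, -0.1241, 0.2276]
ee_rot: [3.141, -0.001, 0.204]
wrist_force: [0.7, -0.8, -1.0]
width: 0.0754
finger_force: 0.0
t 12.4 p [ 423.2 -124.1  227.6] rpy [ 1.7998e+02 -5.0000e-02  1.1700e+01] w 75.4 F [ 0.7 -0.8 -1. ] T [ 0.03  0.09 -0.07] ff 0.0 q [-24.  -9.  86.   0. 103.  55.]
shift [ 29.3 187.7   1.7]
rotvec [ 0.02 -0.05 -4.3 ]
[(array([324, 338,  26,  21, 448], dtype=int32), array([337., 348.]), array([ 364., -139.,   13.]))]
```

```bash
python3 -m crank '[[0.2,[0.0075,0.047,0],[0,0,0]],[0.2,[0.0075,0.047,0],[0,0,0]],[0.2,[0.0075,0.047,0],[0,0,0]],[0.2,[0.0075,0.047,0],[0,0,0]],[0.2,[0,0,0],[0,0,-4.3]],[0.2,[0,0,0],[0,0,0]]]'
cat > door.py <<'E'
from h import *
s,w=tips();z=w[...,2];np.savez("wd.npz",w=w,c=s["color"])
m=(z>140)&(z<152)&(s["z_map"]>.1)&(w[...,1]<-200)
n,l,st,ce=cv2.connectedComponentsWithStats(m.astype(np.uint8));k=1+np.argmax(st[1:,4]);m=l==k
P=w[m];print("top",m.sum(),st[k],cv2.minAreaRect(P[:,:2].astype(np.float32)),np.median(P[:,2]))
f=cv2.fitLine(P[:,:2].astype(np.float32),cv2.DIST_HUBER,0,.01,.01).ravel();print("line",np.degrees(np.arctan(f[1]/f[0])),f[2:])
d=f[:2]*np.sign(f[0]);t=(P[:,:2]-f[2:])@d;print("ends",f[2:]+d*np.percentile(t,.5),f[2:]+d*np.percentile(t,99.5),np.ptp(t))
save(s,"wd.png")
E
python3 door.py
```

```text
time: 13.05
tool_pos: [0.4907, -0.3035, 0.2234]
ee_rot: [-3.139, 0.001, 0.277]
wrist_force: [0.3, -0.2, 0.3]
width: 0.0753
finger_force: 0.0
t 13.1 p [ 490.7 -302.7  224.4] rpy [-1.7992e+02  4.0000e-02  1.5870e+01] w 74.8 F [-0.2  0.8 -0. ] T [-0.07  0.16 -0.02] ff 0.0 q [-37.   8.  69.   0. 103.  37.]
tip rel -1 [[8.1, -38.1, 30.7], [8.2, -39.1, 31.1], [5.5, -37.6, 31.4]]
tip rel 1 [[8.1, 38.1, 30.5], [8.1, 39.1, 30.5], [7.0, 38.1, 30.6]]
top 1889 [ 322  101   11  191 1889] ((523.6687622070312, -301.8790588378906), (153.2817840576172, 7.773199081420898), 16.07013702392578) 146.54500573056913
line 15.890106 [ 529.1409  -300.01572]
ends [ 451.18624412 -322.20714201] [ 596.54532681 -280.82765078] 153.26502863219366
```

View pics/wd.png

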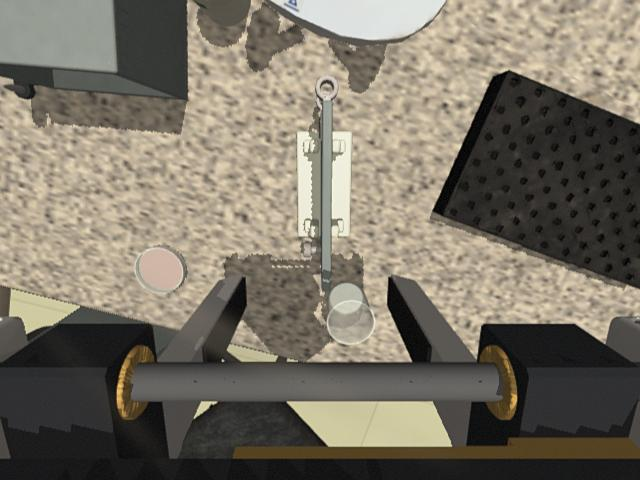

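The wrist picture shows the door edge-on, from its knuckle at (327,88) to its free edge at (326,285), with the knob on its left (308,247). The dish is clear at (160,270) and the beaker is at (351,320). The tips measure 30.6 mm above the reported TCP, so I'll aim with that offset.

```bash
python3 -m crank '[[0,[0.0324,0.008,0],[0,0,0]],[0,[0,0,0.03],[0,0,0]],[0,[0,0,0.03],[0,0,0]],[0,[0,0,0],[0,0,0]],[0,[0,0,0],[0,0,0]]]'
python3 door.py; python3 -c "
from h import *
to(524,-301.5,82,15.9)"
```

```text
time: 13.6
tool_pos: [0.5237, -0.3003, 0.166]
ee_rot: [-3.141, -0.0, 0.279]
wrist_force: [0.6, -0.8, -0.2]
width: 0.0939
finger_force: 0.0
t 13.65 p [ 524.3 -301.   167.5] rpy [ 1.7988e+02 -1.1000e-01  1.5990e+01] w 94.2 F [0.1 0.8 0.4] T [-0.02  0.14 -0.02] ff 0.0 q [-35.  12.  71.   0.  96.  39.]
tip rel -1 [[1.7, -48.6, 30.5], [7.9, -48.7, 30.5], [8.0, -49.2, 30.9]]
tip rel 1 [[7.6, 46.0, 29.7], [7.7, 47.0, 29.9], [1.0, 45.7, 30.2]]
top 2558 [ 314  145   13  217 2558] ((524.5462646484375, -301.533447265625), (151.48484802246094, 7.63484001159668), 15.86128044128418) 146.52364818582487
line 15.774616 [ 530.4466  -299.69727]
ends [ 452.83348557 -321.62243051] [ 596.81068089 -280.94987144] 151.48653644261458
t 13.65 p [ 524.3 -301.   167.5] rpy [ 1.7988e+02 -1.1000e-01  1.5990e+01] w 94.2 F [0.1 0.8 0.4] T [-0.02  0.14 -0.02] ff 0.0 q [-35.  12.  71.   0.  96.  39.]
shift [-0.6  0.2 85.5]
rotvec [ 0.12 -0.11  0.09]
```

```bash
python3 -m crank '[[0,[0,0,0.04],[0,0,0]],[0,[0,0,0.03],[0,0,0]],[0,[0,0,0.0155],[0,0,0]],[0,[0,0,0],[0,0,0]],[0.5,[0,0,0],[0,0,0]],[0.8,[0,0,0],[0,0,0]],[1,[0,0,0],[0,0,0]],[1,[0,0,0],[0,0,0]]]'
python3 -m crank '[[1,[0,0,0],[0,0,0]],[1,[0,0,0],[0,0,0]],[1,[0,0,0],[0,0,0]]]'
python3 -c "
from h import *
ob()"
```

```text
time: 14.45
tool_pos: [0.5244, -0.3017, 0.0813]
ee_rot: [3.14, -0.002, 0.279]
wrist_force: [0.1, -0.3, 0.6]
width: 0.0654
finger_force: 0.0
time: 14.75
tool_pos: [0.5237, -0.3012, 0.0799]
ee_rot: [-3.141, -0.0, 0.279]
wrist_force: [0.1, 0.3, -0.4]
width: 0.0416
finger_force: 0.0
t 14.75 p [ 523.7 -301.2   79.9] rpy [-179.99   -0.     15.97] w 41.6 F [ 0.1  0.3 -0.4] T [-0.02  0.15  0.04] ff 0.0 q [-35.  14.  79.   0.  87.  39.]
```

```bash
python3 -m crank '[[1,[0,0,0],[0,0,0]],[1,[0,0,0],[0,0,0]],[1,[0,0,0],[0,0,0]],[1,[0,0,0],[0,0,0]],[1,[0,0,0],[0,0,0]],[1,[0,0,0],[0,0,0]],[1,[0,0,0],[0,0,0]]]'
python3 -m crank '[[1,[0,0,-0.006],[0,0,0]],[1,[0,0,-0.012],[0,0,0]],[1,[0,0,-0.014],[0,0,0]],[1,[0,0,-0.014],[0,0,0]],[1,[0,0,-0.014],[0,0,0]],[1,[0,0,-0.006],[0,0,0]],[1,[0,0,0],[0,0,0]]]'
python3 - <<'E'
from h import *
exec(open("door.py").read().split("\n",1)[1].replace('s,w=tips()','pass').split("save")[0].replace("z=w","z=w") if 0 else "")
s,w=tips();z=w[...,2]
m=(z>190)&(z<225)&(s["z_map"]>.08);m[:,:280]=0;m[:,360:]=0
P=w[m];print(m.sum(),np.median(P[:,2]))
f=cv2.fitLine(P[:,:2].astype(np.float32),cv2.DIST_HUBER,0,.01,.01).ravel();print(f,np.degrees(np.arctan(f[1]/f[0])))
d=f[:2]*np.sign(f[0]);t=(P[:,:2]-f[2:])@d;print("far end",f[2:]+d*np.percentile(t,99.5));print("z slope",np.polyfit(t,P[:,2],1))
save(s,"wl.png")
E
```

```text
time: 15.45
tool_pos: [0.5238, -0.3015, 0.0798]
ee_rot: [3.141, -0.0, 0.278]
wrist_force: [-0.2, -0.9, 0.4]
width: 0.0075
finger_force: 30.0
time: 16.15
tool_pos: [0.5245, -0.3014, 0.148]
ee_rot: [3.139, -0.002, 0.279]
wrist_force: [-0.4, -0.1, -2.9]
width: 0.0076
finger_force: 30.0
t 16.2 p [ 524.  -301.1  146.6] rpy [ 1.7997e+02 -5.0000e-02  1.5990e+01] w 7.9 F [ 1.   0.1 -3.1] T [0.01 0.13 0.  ] ff 30.0 q [-35.  12.  73.   0.  94.  39.]
tip rel -1 [[8.5, -5.3, 33.0], [9.9, -6.8, 33.7], [10.0, -7.9, 34.0]]
tip rel 1 [[10.1, 6.8, 34.2], [10.3, 5.8, 34.9], [10.0, 8.9, 35.4]]
7714 214.43954238001407
[ 9.6144170e-01  2.7500892e-01  5.4988306e+02 -2.9316556e+02] 15.962545
far end [ 617.88191079 -273.71529758]
z slope [-1.07256927e-01  2.10360823e+02]
```

```bash
python3 -m crank '[[1,[-0.010,-0.017,0],[0,0,0]],[1,[-0.0185,-0.031,0],[0,0,0]],[1,[-0.0185,-0.031,0],[0,0,0]],[1,[-0.0185,-0.031,0],[0,0,0]],[1,[-0.0185,-0.031,0],[0,0,0]],[1,[-0.006,-0.0108,0],[0,0,0]]]'
python3 -m crank '[[1,[0.0055,-0.0213,0],[0,0,0]],[1,[0.0085,-0.033,0],[0,0,0]],[1,[0.0085,-0.033,0],[0,0,0]],[1,[0.0085,-0.033,0],[0,0,2]],[1,[0.0085,-0.033,0],[0,0,2.7]],[1,[0.0055,-0.022,0],[0,0,0]],[1,[0,0,0],[0,0,0]],[1,[0,0,0],[0,0,0]]]'
python3 - <<'E'
from h import *
to(389.6,2.2,117,11.3)
s=snap("wrist");w=cloud(s)*1000;z=w[...,2];save(s,"wl2.png")
p=np.array(robot.get_obs()["tool_pos"])*1000;q=w-p;ph=np.radians(11.5)
lx=q[...,0]*np.cos(ph)+q[...,1]*np.sin(ph);ly=q[...,0]*np.sin(ph)-q[...,1]*np.cos(ph)
m=(z>195)&(z<225)&(abs(ly)<7)&(lx>20)&(lx<76)
print("top",m.sum(),"z slope deg",np.degrees(np.arctan(np.polyfit(lx[m],z[m],1)[0])),np.median(z[m]),"lat fit",np.polyfit(lx[m],ly[m],1))
m=(z>175)&(z<192)&(abs(ly)<14)&(lx>72)&(lx<105);P=w[m];print("knuckle",m.sum(),np.percentile(lx[m],[1,99]),np.percentile(ly[m],[1,99]),np.median(z[m]),
 cv2.minEnclosingCircle(np.c_[lx[m],ly[m]].astype(np.float32)))
m=(abs(w[...,0]-535)<25)&(abs(w[...,1]-31)<25)&(z>100)&(z<135);print("bracket",m.sum())
m&=(z>122);print("pin",w[m].mean(0),m.sum())
m=(z>145)&(z<155)&(w[...,0]>540);print("cab",cv2.minAreaRect(w[m][:,:2].astype(np.float32)),m.sum())
E
```

```text
time: 16.8
tool_pos: [0.3928, -0.1775, 0.1449]
ee_rot: [-3.139, 0.002, 0.28]
wrist_force: [0.5, -0.6, -3.8]
width: 0.0079
finger_force: 30.0
time: 17.6
tool_pos: [0.3934, 0.0009, 0.1455]
ee_rot: [3.141, 0.001, 0.198]
wrist_force: [-0.2, -1.1, -2.5]
width: 0.008
finger_force: 30.0
t 17.6 p [393.4   0.9 145.5] rpy [1.7998e+02 5.0000e-02 1.1350e+01] w 8.0 F [-0.2 -1.1 -2.5] T [-0.03  0.14  0.02] ff 30.0 q [ -8. -15. 100.  -0.  95.  71.]
shift [-3.5 -2.1 28.5]
rotvec [0.02 0.05 0.05]
top 2660 z slope deg -0.09770268924826916 212.0601022202935 lat fit [ 0.00384928 -1.20908969]
knuckle 1207 [77.58252457 98.01752963] [-9.48381871  7.70581631] 189.8952471655516 ((84.99657440185547, -1.7683486938476562), 13.6796236038208)
bracket 1770
pin [538.92591748  23.40332641 128.02575768] 266
cab ((0.0, 0.0), (0.0, 0.0), 0.0) 0
```

Run:
```python
from h import *
s=snap("wrist");w=cloud(s)*1000;z=w[...,2]
ap=np.array([534.7,31.2])
r=np.hypot(w[...,0]-ap[0],w[...,1]-ap[1])
for a,b in[(104,109),(109,113),(113,118),(118,123),(123,128),(128,131),(131,135)]:
    m=(r<12)&(z>a)&(z<b);v,u=np.where(m)
    if m.sum(): print(a,b,m.sum(),w[m].mean(0).round(1),w[m].min(0).round(1),w[m].max(0).round(1),u.min(),u.max(),v.min(),v.max())
# project predicted pin tip / lower pin tip and knuckles
def proj(P):
    q=np.array(s["R"])@(np.array(P)/1000)+np.array(s["t"]);return (s["fx"]*q[0]/q[2]+s["cx"]).round(1),(s["fy"]*q[1]/q[2]+s["cy"]).round(1)
print("tip",proj([534.7,31.2,132]),"foot",proj([534.7,31.2,110]),"lowtip",proj([534.7,31.2,52]))
i=s["color"][:200,200:440,::-1];cv2.imwrite("pics/wl3.png",cv2.resize(i,None,fx=3,fy=3,interpolation=cv2.INTER_CUBIC))
```

```text
104 109 79 [531.3  29.3 106.9] [525.7  22.3 104. ] [545.8  40.2 109. ] 299 330 9 48
109 113 728 [536.2  31.5 110.6] [525.6  22.4 109. ] [546.4  40.8 112.8] 299 330 8 46
113 118 30 [532.3  31.2 115.6] [531.1  28.2 113.1] [534.5  34.9 117.5] 307 318 26 34
118 123 36 [532.3  31.3 121. ] [531.2  28.2 118.1] [535.2  34.9 122.9] 307 318 21 31
123 128 62 [533.3  30.9 125.3] [531.3  28.2 123. ] [536.6  34.7 127.8] 307 318 19 29
128 131 32 [533.7  31.5 129.4] [532.3  29.3 128.1] [536.3  33.6 131. ] 309 316 16 24
131 135 27 [534.4  31.4 132.2] [533.1  29.9 131.1] [535.8  32.7 133.3] 310 315 15 20
tip (np.float64(313.0), np.float64(17.1)) foot (np.float64(313.3), np.float64(29.9)) lowtip (np.float64(313.9), np.float64(54.1))
```

View pics/wl3.png

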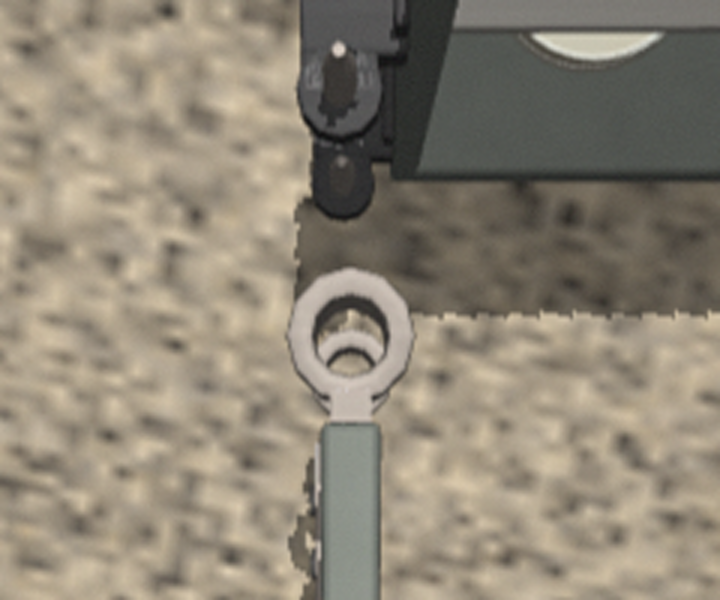

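The last crop shows the upper pin tip at crop (339,48), i.e. (313,16) in the full picture, the lower pin below it, and the upper knuckle's ring centred at crop (350,332), i.e. (316.7,110.7), with the panel straight behind it.

Run:
```python
from h import *
s=snap("wrist");w=cloud(s)*1000;z=w[...,2];p,r=ob()
R=np.array(s["R"]);C=-R.T@np.array(s["t"])*1000
g=w[80:150,290:350];m=(g[...,2]>186)&(g[...,2]<195);v,u=np.where(m);v+=80;u+=290
k=u*0+1
sel=v<128
(cu,cv_),rad=cv2.minEnclosingCircle(np.c_[u,v][sel].astype(np.float32));print("circ",cu,cv_,rad,np.median(g[m][:,2]))
zz=np.median(g[m][:,2])
for c in((cu,cv_),(316.7,110.7)):
    d=R.T@np.array([(c[0]-s["cx"])/s["fx"],(c[1]-s["cy"])/s["fy"],1]);K=C+d*(zz-C[2])/d[2];print("K",K.round(1),"d",np.hypot(*(K-p)[:2]))
    D=np.array([534.5,31.3])-K[:2];ph=np.radians(r[2]);print("shift tool",(D[0]*np.cos(ph)+D[1]*np.sin(ph)).round(1),(D[0]*np.sin(ph)-D[1]*np.cos(ph)).round(1))
```

```text
t 17.75 p [393.5   0.  145.6] rpy [1.7999e+02 3.0000e-02 1.1190e+01] w 7.9 F [-0.  -0.8 -2.7] T [-0.02  0.17  0.01] ff 30.0 q [ -8. -15. 100.  -0.  95.  71.]
circ 316.5 111.5 21.783119201660156 190.10231198464635
K [481.2  18.2 190.1] d 89.55562419429016
shift tool 54.8 -2.5
K [481.5  18.2 190.1] d 89.88481869297055
shift tool 54.5 -2.6
```

```bash
python3 -m crank '[[1,[0,-0.0025,0.014],[0,0,0]],[1,[0,0,0.015],[0,0,0]],[1,[0.010,0,0],[0,0,0]],[1,[0.015,0,0],[0,0,0]],[1,[0.010,0,0],[0,0,0]],[1,[0,0,0],[0,0,0]],[1,[0,0,0],[0,0,0]]]'
cat > k.py <<'E'
from h import *
s=snap("wrist");w=cloud(s)*1000;p,r=ob()
R=np.array(s["R"]);C=-R.T@np.array(s["t"])*1000
ph=np.radians(r[2]);g=w-p;lx=g[...,0]*np.cos(ph)+g[...,1]*np.sin(ph);ly=g[...,0]*np.sin(ph)-g[...,1]*np.cos(ph)
m=(g[...,2]>41)&(g[...,2]<49)&(lx>79)&(lx<102)&(abs(ly)<13);v,u=np.where(m)
(cu,cv_),rad=cv2.minEnclosingCircle(np.c_[u,v].astype(np.float32));zz=np.median(w[m][:,2]);print("circ",cu,cv_,rad,zz)
d=R.T@np.array([(cu-s["cx"])/s["fx"],(cv_-s["cy"])/s["fy"],1]);K=C+d*(zz-C[2])/d[2]
D=np.array([534.5,31.3])-K[:2];print("K",K.round(1),"shift tool",(D[0]*np.cos(ph)+D[1]*np.sin(ph)).round(1),(D[0]*np.sin(ph)-D[1]*np.cos(ph)).round(1))
q=np.hypot(w[...,0]-534.5,w[...,1]-31.3);m=(q<6)&(w[...,2]>129)&(w[...,2]<135);print("pin tip",m.sum(),w[m].mean(0).round(1))
save(s,"k.png")
E
python3 k.py
```

```text
time: 18.45
tool_pos: [0.4274, 0.0101, 0.1168]
ee_rot: [-3.141, 0.001, 0.197]
wrist_force: [-0.2, 0.6, -3.8]
width: 0.0078
finger_force: 30.0
t 18.5 p [427.2  10.1 116.9] rpy [-1.7999e+02  3.0000e-02  1.1270e+01] w 8.1 F [ 0.1  0.3 -3.1] T [0.04 0.16 0.06] ff 30.0 q [ -6. -10.  99.  -0.  91.  72.]
circ 316.5 113.81914520263672 24.07502555847168 161.26309032813725
K [514.1  28.  161.3] shift tool 20.6 0.8
pin tip 49 [534.2  31.5 131.5]
```

```bash
python3 -m crank '[[1,[0.010,0.0004,0],[0,0,0]],[1,[0.0097,0.0003,0],[0,0,0]],[1,[0,0,0],[0,0,0]],[1,[0,0,0],[0,0,0]],[1,[0,0,0],[0,0,0]]]'
python3 - <<'E'
from h import *
ps=[]
for i in range(5):
    s=snap("wrist");w=cloud(s)*1000
    ps.append(np.array(robot.get_obs()["tool_pos"])*1000)
p=np.mean(ps,0);print(p,np.std(ps,0));ob()
R=np.array(s["R"]);C=-R.T@np.array(s["t"])*1000
ph=np.radians(11.3)
g=w-p;lx=g[...,0]*np.cos(ph)+g[...,1]*np.sin(ph);ly=g[...,0]*np.sin(ph)-g[...,1]*np.cos(ph)
m=(g[...,2]>41)&(g[...,2]<49)&(lx>79)&(lx<102)&(abs(ly)<13);v,u=np.where(m);sel=v<128
(cu,cv_),rad=cv2.minEnclosingCircle(np.c_[u,v][sel].astype(np.float32));zz=np.median(w[m][:,2]);print("circ",cu,cv_,rad,zz)
d=R.T@np.array([(cu-s["cx"])/s["fx"],(cv_-s["cy"])/s["fy"],1]);K=C+d*(zz-C[2])/d[2]
D=np.array([534.5,31.3])-K[:2];print("K",K.round(1),"shift tool",(D[0]*np.cos(ph)+D[1]*np.sin(ph)).round(1),(D[0]*np.sin(ph)-D[1]*np.cos(ph)).round(1))
# pin tip seen through bore?
m=(np.hypot(lx-89,ly)<7)&(w[...,2]<140);v,u=np.where(m);print("bore px",m.sum(),np.c_[w[m].round(1)][:40:4])
print([len(u)and(u.min(),u.max(),v.min(),v.max())])
E
```

```text
time: 19.0
tool_pos: [0.4466, 0.0134, 0.1168]
ee_rot: [-3.141, 0.0, 0.197]
wrist_force: [-0.2, 0.5, -3.0]
width: 0.0079
finger_force: 30.0
[446.62370962  13.34133834 116.86069359] [0.02611563 0.00661458 0.04170093]
t 19.25 p [446.7  13.3 116.9] rpy [-1.800e+02 -1.000e-02  1.127e+01] w 8.0 F [-0.  -0.2 -3.6] T [-0.05  0.16  0.04] ff 30.0 q [-6. -7. 97.  0. 90. 73.]
circ 316.5 111.5 21.783119201660156 161.4502054818945
K [534.3  31.4 161.5] shift tool 0.2 0.2
bore px 269 [[540.3  33.5 110.6]
 [540.8  31.3 110.1]
 [539.9  33.4 109.5]
 [540.2  31.2 110.8]
 [540.6  28.9 111.2]
 [539.1  33.9 111.1]
 [539.6  31.6 110.5]
 [539.9  29.4 111.7]
 [538.3  35.5 110.6]
 [537.4  32.9 125. ]]
[(np.int64(306), np.int64(327), np.int64(109), np.int64(125))]
```

```bash
python3 -m crank '[[1,[0,0,0.006],[0,0,0]],[1,[0,0,0.006],[0,0,0]],[1,[0,0,0.005],[0,0,0]],[1,[0,0,0],[0,0,0]],[1,[0,0,0],[0,0,0]]]'
python3 -c "
from h import *
ob()"
```

```text
time: 19.75
tool_pos: [0.4466, 0.0134, 0.0995]
ee_rot: [-3.141, 0.001, 0.197]
wrist_force: [-0.2, -0.4, -2.8]
width: 0.0082
finger_force: 30.0
t 19.75 p [446.6  13.4  99.5] rpy [-1.7998e+02  4.0000e-02  1.1270e+01] w 8.2 F [-0.2 -0.4 -2.8] T [-0.05  0.16 -0.01] ff 30.0 q [-6. -7. 99.  0. 88. 73.]
```

```bash
python3 -m crank '[[1,[0,0,0.005],[0,0,0]],[1,[0,0,0.005],[0,0,0]],[1,[0,0,0.003],[0,0,0]],[1,[0,0,0],[0,0,0]]]'
python3 -m crank '[[1,[0,0,0.0015],[0,0,0]],[1,[0,0,0],[0,0,0]],[1,[0,0,0],[0,0,0]]]'
python3 -c "
from h import *
ob()"
```

```text
time: 20.15
tool_pos: [0.4462, 0.0134, 0.086]
ee_rot: [-3.141, 0.001, 0.197]
wrist_force: [0.4, 0.0, -3.6]
width: 0.0083
finger_force: 30.0
time: 20.45
tool_pos: [0.4469, 0.0133, 0.0855]
ee_rot: [3.142, -0.0, 0.197]
wrist_force: [0.3, -0.4, -2.6]
width: 0.0077
finger_force: 30.0
t 20.45 p [446.9  13.3  85.5] rpy [ 1.800e+02 -2.000e-02  1.127e+01] w 7.7 F [ 0.3 -0.4 -2.6] T [-0.    0.13  0.06] ff 30.0 q [ -6.  -6. 100.   0.  86.  73.]
```

Nearly home with no side load. I'll creep down until the weight comes off.

```bash
python3 -m crank '[[1,[0,0,0.001],[0,0,0]],[1,[0,0,0],[0,0,0]]]'
python3 -m crank '[[1,[0,0,0.001],[0,0,0]],[1,[0,0,0],[0,0,0]]]'
python3 -m crank '[[1,[0,0,0.001],[0,0,0]],[1,[0,0,0],[0,0,0]]]'
python3 -c "
from h import *
ob()"
```

```text
time: 20.65
tool_pos: [0.4468, 0.0133, 0.0843]
ee_rot: [-3.142, -0.0, 0.197]
wrist_force: [-0.1, 0.5, -3.7]
width: 0.0077
finger_force: 30.0
time: 20.85
tool_pos: [0.4471, 0.0134, 0.0837]
ee_rot: [3.142, -0.001, 0.197]
wrist_force: [-0.5, 0.0, -2.1]
width: 0.008
finger_force: 30.0
time: 21.05
tool_pos: [0.4471, 0.0133, 0.0835]
ee_rot: [3.141, -0.001, 0.197]
wrist_force: [-2.8, 0.0, 4.3]
width: 0.0073
finger_force: 30.0
t 21.05 p [447.1  13.3  83.5] rpy [ 1.7998e+02 -7.0000e-02  1.1270e+01] w 7.3 F [-2.8  0.   4.3] T [-0.    0.37  0.02] ff 30.0 q [ -6.  -6. 100.  -0.  86.  73.]
```

```bash
python3 -m crank '[[0.85,[0,0,0],[0,0,0]],[0.7,[0,0,0],[0,0,0]],[0.5,[0,0,0],[0,0,0]],[0.5,[0,0,0],[0,0,0]],[0.5,[0,0,-0.01],[0,0,0]],[0.5,[0,0,-0.03],[0,0,0]],[0.5,[0,0,-0.04],[0,0,0]],[0.5,[0,0,0],[0,0,0]]]'
python3 - <<'E'
from h import *
s=snap("wrist");w=cloud(s)*1000;z=w[...,2];p,r=ob();save(s,"rel.png")
m=(z>144)&(z<156)&(w[...,0]<540)&(s["z_map"]>.1);P=w[m];print(m.sum(),np.median(P[:,2]))
f=cv2.fitLine(P[:,:2].astype(np.float32),cv2.DIST_HUBER,0,.01,.01).ravel();print(f,np.degrees(np.arctan(f[1]/f[0])))
m=(np.hypot(w[...,0]-534.5,w[...,1]-31.3)<9)&(z>122)&(z<136);print("knuckle top z",m.sum(),np.median(z[m]),w[m].mean(0))
E
```

```text
time: 21.85
tool_pos: [0.4506, 0.013, 0.1693]
ee_rot: [3.138, -0.012, 0.197]
wrist_force: [0.6, 0.3, -0.7]
width: 0.0468
finger_force: 0.0
t 21.9 p [449.2  13.1 166.5] rpy [179.87  -0.44  11.27] w 46.9 F [ 1.2  0.9 -0.5] T [-0.08  0.18  0.07] ff 0.0 q [-6. -8. 92.  0. 96. 73.]
2009 147.33596066756613
[9.8106438e-01 1.9368188e-01 4.6439197e+02 1.7422318e+01] 11.167732
knuckle top z 387 128.69800621303168 [534.32246093  31.30701853 128.47913171]
```

```bash
python3 -m crank '[[1,[-0.031,-0.039,0],[0,0,0]],[1,[0,0,0],[0,0,0]],[1,[0,0,0],[0,0,0]],[1,[0,0,0],[0,0,0]],[1,[0,0,0.04],[0,0,0]],[1,[0,0,0.035],[0,0,0]],[1,[0,0,0.014],[0,0,0]],[1,[0,0,0],[0,0,0]]]'
cat > fr.py <<'E'
from h import *
p,r=ob();d=p[:2]-[534.5,31.3];a=np.radians(11.3);print("frame X,Y'",(d[0]*np.cos(a)+d[1]*np.sin(a)).round(1),(d[0]*np.sin(a)-d[1]*np.cos(a)).round(1))
E
python3 fr.py
```

```text
time: 22.7
tool_pos: [0.4072, 0.0451, 0.071]
ee_rot: [-3.14, 0.005, 0.196]
wrist_force: [0.0, -0.5, -0.0]
width: 0.0004
finger_force: 0.0
t 22.7 p [407.2  45.1  71. ] rpy [-179.93    0.31   11.23] w 0.4 F [ 0.  -0.5 -0. ] T [ 0.04  0.12 -0.02] ff 0.0 q [ -2. -11. 105.  -0.  86.  77.]
frame X,Y' -122.1 -38.5
```

```bash
python3 -m crank '[[1,[0,0.012,0],[0,0,0]],[1,[0,0.008,0],[0,0,0]],[1,[0,0.010,0],[0,0,0]],[1,[0,0.011,0],[0,0,0]],[1,[0,0.011,0],[0,0,0]],[1,[0.0025,0.010,0],[0,0,0]],[1,[0.0025,0.010,0],[0,0,0]],[1,[0.0025,0.010,0],[0,0,0]]]'
python3 -m crank '[[1,[0.005,0.0093,0],[0,0,0]],[1,[0.005,0.0093,0],[0,0,0]],[1,[0.005,0.0093,0],[0,0,0]],[1,[0.0077,0.0078,0],[0,0,0]],[1,[0.0077,0.0078,0],[0,0,0]],[1,[0.0077,0.0078,0],[0,0,0]],[1,[0,0,0],[0,0,0]]]'
python3 fr.py
python3 - <<'E'
from h import *
s=snap("scene");w=cloud(s)*1000;z=w[...,2];save(s,"sw.png")
m=(z>60)&(z<148)&(w[...,0]<560)&(w[...,0]>380)&(w[...,1]<25)&(w[...,1]>-160);m[:,:290]=0;m[:,400:]=0
print(m.sum())
e=(np.hypot(w[...,0]-534.5,w[...,1]-31.3)>20)&m
P=w[e&(z>100)];f=cv2.fitLine(P[:,:2].astype(np.float32),cv2.DIST_HUBER,0,.01,.01).ravel();print(f,np.degrees(np.arctan2(f[1],f[0])))
E
```

```text
time: 23.5
tool_pos: [0.4325, -0.0343, 0.0733]
ee_rot: [-3.141, -0.0, 0.196]
wrist_force: [-0.3, -1.0, 0.6]
width: 0.0004
finger_force: 0.1
time: 24.2
tool_pos: [0.4807, -0.077, 0.0733]
ee_rot: [3.141, -0.0, 0.196]
wrist_force: [-0.1, -0.9, 0.3]
width: 0.0
finger_force: 0.0
t 24.2 p [480.7 -77.   73.3] rpy [ 1.7999e+02 -1.0000e-02  1.1240e+01] w 0.0 F [-0.1 -0.9  0.3] T [0.05 0.23 0.05] ff 0.0 q [-16.  -1.  96.  -0.  85.  63.]
frame X,Y' -74.0 95.7
1494
[ 2.5545889e-01  9.6681994e-01  5.0339001e+02 -7.0537384e+01] 75.19922
```

```bash
python3 -m crank '[[1,[0.0095,0.006,0],[0,0,0]],[1,[0.0095,0.006,0],[0,0,0]],[1,[0.0105,0.0042,0],[0,0,0]],[1,[0.0105,0.0042,0],[0,0,0]],[1,[0.009,0.002,0],[0,0,0]],[1,[0.006,0.001,0],[0,0,0]],[1,[0,0,0],[0,0,0]]]'
python3 -m crank '[[1,[0.003,0,0],[0,0,0]],[1,[0.002,0,0],[0,0,0]],[1,[0,0,0],[0,0,0]]]'
python3 fr.py
```

```text
time: 24.95
tool_pos: [0.5388, -0.0884, 0.0732]
ee_rot: [-3.141, 0.0, 0.197]
wrist_force: [-0.5, 0.7, -0.0]
width: 0.0005
finger_force: 0.0
time: 25.25
tool_pos: [0.543, -0.0874, 0.0734]
ee_rot: [-3.142, -0.0, 0.197]
wrist_force: [-0.4, 0.3, -0.5]
width: 0.0006
finger_force: 0.2
t 25.25 p [543.  -87.4  73.4] rpy [-1.800e+02 -1.000e-02  1.128e+01] w 0.6 F [-0.4  0.3 -0.5] T [ 0.01  0.18 -0.01] ff 0.2 q [-15.   7.  87.   0.  85.  64.]
frame X,Y' -14.9 118.0
```

```bash
python3 -m crank '[[1,[0.002,0,0],[0,0,0]],[1,[0,0,0],[0,0,0]]]'
python3 -m crank '[[1,[0.0015,0,0],[0,0,0]],[1,[0,0,0],[0,0,0]]]'
python3 -m crank '[[1,[0.001,0,0],[0,0,0]],[1,[0,0,0],[0,0,0]]]'
python3 fr.py
python3 - <<'E'
from h import *
s=snap("scene");w=cloud(s)*1000;z=w[...,2];save(s,"sh.png");c=s["color"]
a=np.radians(11.3);d=w[...,:2]-[534.5,31.3];X=d[...,0]*np.cos(a)+d[...,1]*np.sin(a);Y=d[...,0]*np.sin(a)-d[...,1]*np.cos(a)
m=(z>20)&(z<140)&(X>-15)&(X<10)&(Y>20)&(Y<165)&~((abs(Y-118)<25)&(z>60))
f=np.polyfit(Y[m],X[m],1);print(m.sum(),f,np.degrees(np.arctan(f[0])),"X at 160",np.polyval(f,160))
E
```

```text
time: 25.45
tool_pos: [0.545, -0.0871, 0.0735]
ee_rot: [-3.142, -0.0, 0.197]
wrist_force: [-0.1, 0.4, -0.6]
width: 0.0006
finger_force: 0.1
time: 25.65
tool_pos: [0.5457, -0.0869, 0.0733]
ee_rot: [-3.141, 0.002, 0.197]
wrist_force: [-2.2, -0.4, 1.7]
width: 0.0005
finger_force: 1.2
time: 25.85
tool_pos: [0.5457, -0.0869, 0.0732]
ee_rot: [-3.141, 0.004, 0.197]
wrist_force: [-5.2, -1.0, 2.5]
width: 0.0008
finger_force: 2.8
t 25.85 p [545.7 -86.9  73.2] rpy [-179.98    0.21   11.26] w 0.8 F [-5.2 -1.   2.5] T [-0.16  1.16 -0.  ] ff 2.8 q [-15.   8.  87.  -0.  85.  64.]
frame X,Y' -12.1 118.1
1819 [ 0.00847544 -5.08861583] 0.4855950891750191 X at 160 -3.7325460600457587
```

```bash
python3 -m crank '[[1,[-0.004,0,0],[0,0,0]],[1,[-0.02,0,0],[0,0,0]],[1,[-0.035,0,0],[0,0,0]],[1,[0,0,-0.045],[0,0,0]],[1,[0,0,-0.045],[0,0,0]],[1,[0,0,-0.045],[0,0,0]],[1,[0,0,0],[0,0,0]]]'
python3 - <<'E'
from h import *
ob()
a=np.radians(11.3)
for n in("scene","wrist"):
    s=snap(n);w=cloud(s)*1000;z=w[...,2]
    d=w[...,:2]-[534.5,31.3];X=d[...,0]*np.cos(a)+d[...,1]*np.sin(a);Y=d[...,0]*np.sin(a)-d[...,1]*np.cos(a)
    m=(z>20)&(z<140)&(X>-15)&(X<10)&(Y>20)&(Y<165);f=np.polyfit(Y[m],X[m],1);print(n,m.sum(),f)
    m=(z>144)&(z<156)&(X>-12)&(X<5)&(Y>15)&(Y<165);
    if m.sum()>20: print("top",np.polyfit(Y[m],X[m],1),np.median(z[m]),Y[m].min(),Y[m].max())
    m=(np.hypot(d[...,0],d[...,1])<9)&(z>122)&(z<136);print("kn",m.sum(),np.median(z[m]) if m.any() else 0)
    if n=="scene":
        for nm,x,y,zl in(("dish",366,-138,8),("hdpe",678,-148,80),("beaker",391,-371,30),("wash",533,303,100)):
            m=(np.hypot(w[...,0]-x,w[...,1]-y)<60)&(z>zl)&(z<205)&(X<0 if nm!="hdpe" else z<130);print(nm,m.sum(),w[m].mean(0).round(0))
E
```

```text
time: 26.6
tool_pos: [0.4936, -0.0992, 0.2167]
ee_rot: [3.134, -0.015, 0.197]
wrist_force: [0.2, 0.7, 0.7]
width: 0.0005
finger_force: 0.0
t 26.6 p [493.6 -99.2 216.7] rpy [179.57  -0.86  11.28] w 0.5 F [0.2 0.7 0.7] T [-0.    0.09 -0.01] ff 0.0 q [-18.  -2.  81.   0. 100.  61.]
scene 2402 [ 3.98155862e-03 -5.12044974e+00]
top [ 0.02145889 -1.60547051] 146.45115562188474 17.851100578654936 164.80903376875477
kn 23 126.15305110487374
dish 643 [ 366. -138.   13.]
hdpe 319 [ 670. -147.   97.]
beaker 772 [ 393. -372.   53.]
wash 0 [nan nan nan]
wrist 248 [-0.05407426 -0.04551497]
top [-1.26422050e-03  1.46747628e+00] 147.15709677194562 16.64370114608695 164.12373007002427
kn 281 128.69188750975698<stdin>:13: RuntimeWarning: Mean of empty slice.
  ret = um.true_divide(
```

```bash
python3 -c "
from bench import robot
print(robot.close_job())"
```

```text
the job is handed in; nothing more can be done
None
```

The door hangs on both pins with its knuckles fully home, is pushed shut to its stop and released, and the dish was slid clear to about 239 mm from the hinge axis; the job was handed in at about 27 s of the 72 s, and I got no verdict back.

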